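# Let a lopsided pulley find its heavy side on the roller stand

### The arm

A 6-joint arm with a two-finger parallel gripper is mounted at the origin on the work surface; the furniture and walls round the work are solid. World frame = base frame: x ahead of the robot, y to its left, z up, the work surface at z = 0. Lengths are in m, angles in rad, forces in N, time in s.
With the tool pointing down it reaches from about 0.3 to 0.775 m from the base axis. Payload 14.6 kg.
Tool frame: the origin (TCP) lies at the very end of the fingers, on their centre line; the grasp point (between the pads) lies 19 mm behind it; z points along the fingers, y is the line along which they close (so a half turn about z gives the same grasp; the last joint's range is limited). The gripper opens to 94 mm and grips with 3 to 60 N. Pads are 16 mm wide; open, the fingers measure 119 mm over their backs; the gripper's body (75 mm by 177 mm) begins 78 mm behind the grasp point.
Start: joints at [1.043, 0.3, 1.521, -0, 1.321, -0.067], TCP at [0.245, 0.493, 0.175] pointing down, gripper open.
Joint ranges: [-3.03, 3.03], [-0.79, 2.21], [0.23, 2.52], [-1.04, 4.18], [0, 3.07], [-2.55, 2.55]. Speed limits (rad/s): [2.22, 2.22, 2.57, 3.14, 3.14, 3.14].

### API

Orientations are given as [roll, pitch, yaw] about the fixed x, y, z axes, in that order (R = Rz(yaw) Ry(pitch) Rx(roll)).
In Python, from station import ctrl gives the robot as it stands.
- The arm moves only by the shell command python3 -m pendant 'ROWS' [OPENING] [FORCE]. ROWS is JSON, a list of rows, each a list of 2 entries, a list of its own where there are three numbers: the shift along the world's x, y, z in cm, then the turn about the world's z in rad. A call has 1 to 20 rows; each row shifts and turns the commanded pose from where the row before left it; what a row does not reach is not made up. A row lasts 1/12 s, in which the tool goes at most 41.7 mm and 7.16 degrees, less where a joint would pass 70% of its speed; a pose out of reach is approached as far as the arm can. A call is refused whole if a number of a shift passes 4.17 or a number of a turn 0.125, either way. A call with a gripper value outside its range is refused whole. OPENING is the opening, from 0 (shut) to 1 (fully open), set as the call begins (- or left out, the last holds). The fingers move at their own pace and stop on an object; FORCE is the grip in N (left out, the last holds). Time passes only in rows, so rows that do not move let the fingers close. It gives the time, the measured TCP pose, the force, the opening and the grip force at its end, in the units of the state.
- ctrl.get_obs(): the state, without advancing time (a new reading comes with each control period).
- ctrl.camera(name): name is "scene" or "top" or "wrist"; returns a dict with "color" (420x560x3 uint8, red, green, blue), "intrinsics" (3x3 intrinsics, pixels), "camera_from_world" (4x4, takes a point from world to camera coordinates). Camera axes: x right, y down, z forward; pixel columns grow to the right and rows downward; lengths in m; the calibration is good to about 2 mm. A picture is of the moment at which its call begins. There is no depth.
- ctrl.hand_in(): hands the job in; it is judged then, once.
The state is a dict: "time_s": time; "qpos": joint angles; "joint_vel": joint speeds; "tau": joint torques, N m; "ee_pos": TCP position; "eef_rot": TCP orientation; "force": force on the tool from outside, world axes, zero at the start; "moment": the same for the moment, N m; "grip_width": finger opening in m; "grip_force": force on a finger pad.
Only numpy, scipy, OpenCV 4.12 (cv2) and the standard library are available. Lean on these libraries where they do the work, as an engineer would, in place of code of your own. Each camera call takes 0.05 s, during which the arm holds its last target. There are 200 camera calls.

### The job

Two pulleys stand in their cradles. Take the lopsided one, which has a dark steel block bolted in at one side between hub and rim, and lay its axle on the roller stand, between each pair of rollers with the pulley midway between the two pairs, while its block is still up and to one side. Let go, let it roll by itself until the block hangs straight down and it has come to rest, and leave the plain pulley where it is.

Things in the scene. Friction and masses are not known exactly. Their poses are not given: they have to be found in the camera images.
- pulley: Lopsided aluminium V-belt pulley on edge, 0.35 kg. Rim 100 mm across, 20 mm thick; pinch its top 18 mm from above across the thickness. Level steel axle 10 mm thick, 140 mm long. Origin: mid axle; y along the axle; z points away from the heavy dark steel block (40 mm thick, 15-35 mm off the axle), so z is up when the block hangs down. At the start the block is 120 degrees round from hanging.
- plain_pulley: The other pulley, same sizes and axes but without a block; leave it. The two may stand in either order.
- cradle_a: Fixed plywood cradle, 84 x 60 mm, in which the lopsided pulley is parked (the plain one has its own alike). The rim rests on four rubber buttons, which keep it from turning, between low guides 30 mm apart and 32 mm high. Parked: axle 61 mm and rim top 111 mm above the desk, axle ends free. Origin: centre of the underside; y along the parked axle.
- stand: Fixed roller stand, dark base 90 (x) by 152 (y) by 20 mm. At y = +-50 mm a pair of free steel rollers, 28 mm across, 10 wide, at x = +-15 mm; uprights outside them, 72 mm high; open between. Origin: base centre, on the desk; y: where the axle lies, either way round. Seated axle centre: x = 0, y = 0, z = 78 mm; roller tops 80 mm. A pulley let go here swings and rests after 6 to 8 s.

How it is judged:
By the outcome, as a careful person would: the job done as asked, in the order asked, and still so for the second after the job is handed in, with the robot touching nothing.
It also fails if it takes over 58 s, if anything falls off the work surface, if the arm or the gripper's body presses on something with over 40 N, if the wrist force passes 120 N, or if a joint passes its speed limit or range.

## Working session

There is one attempt and no reset: what is moved stays moved. The work goes in short steps, Python scripts to look and compute and a shell command to move; the robot and the scene stay as the last step left them, time stands still between calls to the robot, and variables do not carry over. Pictures are saved under pics/ and viewed, at most 10 in all, crops included, and the job is handed in when it is done.

```bash
mkdir -p pics
cat > h.py <<'E'
import numpy as np, cv2
from station import ctrl
def shot(n,f=None):
    c=ctrl.camera(n)
    if f: cv2.imwrite(f,c["color"][:,:,::-1])
    return c
def ray(c,u,v):
    T=np.array(c["camera_from_world"]);K=np.array(c["intrinsics"])
    R=T[:3,:3];o=-R.T@T[:3,3];d=R.T@np.linalg.inv(K)@[u,v,1];return o,d/np.linalg.norm(d)
def plane(c,u,v,z):
    o,d=ray(c,u,v);return o+d*(z-o[2])/d[2]
def proj(c,p):
    T=np.array(c["camera_from_world"]);K=np.array(c["intrinsics"])
    q=K@(T[:3,:3]@np.array(p)+T[:3,3]);return q[:2]/q[2]
E
python3 - <<'E'
from h import *
a=shot("scene","pics/s0.png");b=shot("top","pics/t0.png")
for c in(a,b):print(ray(c,280,210),c["intrinsics"][0])
o=ctrl.get_obs();print(o["time_s"],o["eef_rot"])
E
```

```text
(array([1.00251293, 0.5050477 , 0.64883557]), array([-0.48338858, -0.53175576, -0.6953929 ])) [422.31854937   0.         280.25875258]
(array([0.41774265, 0.02030022, 0.90097112]), array([ 0.19073749, -0.01045224, -0.98158543])) [408.26932438   0.         278.24534209]
0.1 [-3.14049266e+00 -6.56862656e-05  2.68077633e+00]
```

View pics/s0.png

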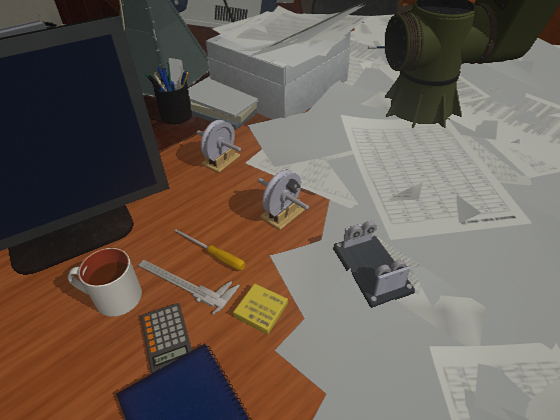

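View pics/t0.png

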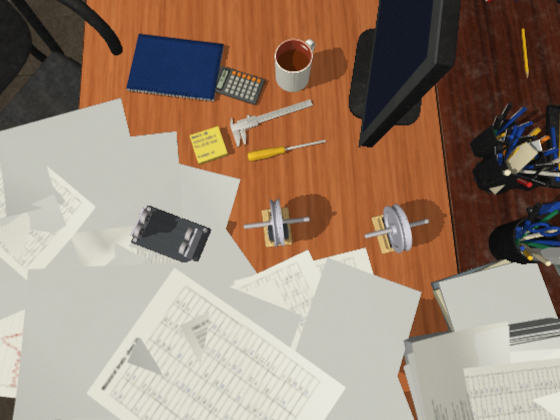

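The scene view shows the lopsided pulley, with its dark block at (293,187), standing nearest the stand. In the top view it's at (277,223), the stand is at (170,235) and the plain pulley is at (397,228). Next I'll zoom in.

Run:
```python
from h import *
t=cv2.imread("pics/t0.png");s=cv2.imread("pics/s0.png")
A=cv2.resize(t[190:280,120:320],(800,360),interpolation=cv2.INTER_CUBIC)
B=cv2.resize(s[160:240,250:330],(400,400),interpolation=cv2.INTER_CUBIC)[:240]
B2=cv2.resize(s[215:311,325:425],(400,384),interpolation=cv2.INTER_CUBIC)[:240]
B=cv2.resize(s[163:235,255:375],(400,240)); B2=cv2.resize(s[215:311,325:425],(400,240))
cv2.imwrite("pics/z1.png",np.vstack([A,np.hstack([B,B2])]))
```

```text
(no output)
```

View pics/z1.png

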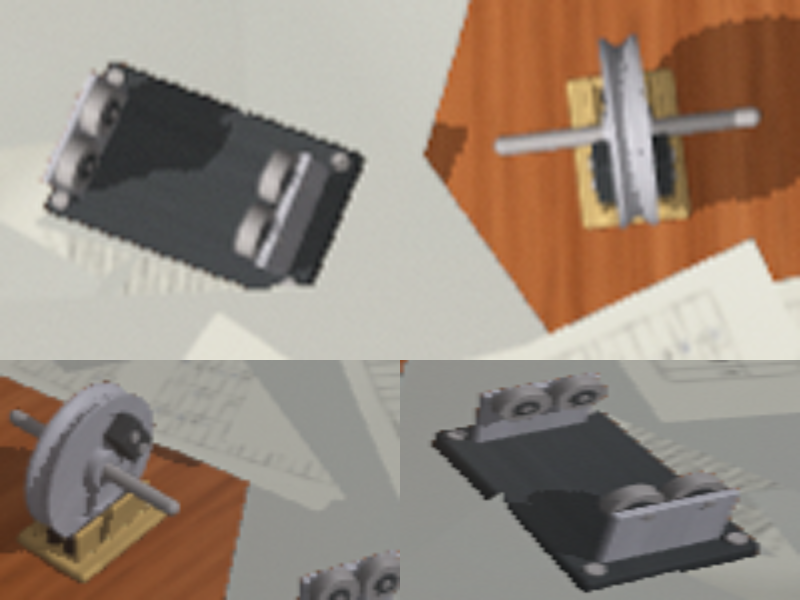

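In the zoom, the axle ends in the top view are at about (243.7,226.5) and (309.5,219.2). The stand base corners are at about (149,205.5), (210.5,229), (198,261) and (131,242.5). The block is up, on the side facing the robot.

Run:
```python
from h import *
c=shot("top");s=shot("scene")
np.set_printoptions(precision=4,suppress=True)
f=lambda x,y,z:plane(c,120+(x+.5)/4-.5,190+(y+.5)/4-.5,z)
e=[f(497,147,.061),f(757,118,.061)]
m=(e[0]+e[1])/2;d=e[1]-e[0];print("axle",e,"mid",m,np.linalg.norm(d),np.degrees(np.arctan2(d[1],d[0])))
print("rimtop",f(620,46,.061),f(640,225,.061))
b=[f(*p,.02) for p in((115,62),(362,157),(312,285),(47,209))]
print("base",b,np.mean(b,0),[np.linalg.norm(b[i]-b[i-1]) for i in range(4)])
for p,q in((0,1),(3,2)):
  d=b[q]-b[p];print(np.degrees(np.arctan2(d[1],d[0])))
r=[f(*p,.08) for p in((100,102),(77,155),(280,165),(257,217))]
L=(r[0]+r[1])/2;R=(r[2]+r[3])/2;d=R-L
print("rollers",r,(L+R)/2,np.linalg.norm(d),np.degrees(np.arctan2(d[1],d[0])))
# stand axle axis seated check, scene view
g=lambda x,y,z:plane(s,325+x/4,215+y/2.5,z)
b=[g(*p,z) for p,z in(((435,437),.02),((588,590),0),((757,548),0.01))]
b=[plane(s,325+(x-400)/4,215+(y-360)/2.5,z) for x,y,z in((434,437,.02),(587,580,.02),(757,541,.02))]
print("scene base",b)
b=[plane(s,255+x/(400/120),163+(y-360)/(240/72),.061) for x,y in((14,415),(176,508))]
print("scene axle",b,(b[0]+b[1])/2,np.linalg.norm(b[0]-b[1]))
# plain
e=[plane(c,*p,.061) for p in((367,236),(428,221.5))];print("plain",e,(e[0]+e[1])/2)
print(ctrl.get_obs()["ee_pos"])
```

```text
axle [array([0.5489, 0.0876, 0.061 ]), array([ 0.5595, -0.0482,  0.061 ])] mid [0.5542 0.0197 0.061 ] 0.13618531452808663 -85.50140797694392
rimtop [0.6004 0.022  0.061 ] [0.5058 0.0147 0.061 ]
base [array([0.6097, 0.3004, 0.02  ]), array([0.5523, 0.1644, 0.02  ]), array([0.484 , 0.1911, 0.02  ]), array([0.5296, 0.3346, 0.02  ])] [0.5439 0.2477 0.02  ] [np.float64(0.08706010604439458), np.float64(0.1476657295623781), np.float64(0.07334533093001598), np.float64(0.1505933597888463)]
-112.89488867402501
-107.66012589661189
rollers [array([0.576 , 0.2884, 0.08  ]), array([0.549 , 0.2991, 0.08  ]), array([0.5404, 0.1961, 0.08  ]), array([0.5144, 0.2074, 0.08  ])] [0.545  0.2478 0.08  ] 0.09844656265940455 -110.88886828564127
scene base [array([0.5594, 0.171 , 0.02  ]), array([0.6102, 0.3039, 0.02  ]), array([0.5298, 0.3361, 0.02  ])]
scene axle [array([ 0.5611, -0.0452,  0.061 ]), array([0.5487, 0.0891, 0.061 ])] [0.5549 0.0219 0.061 ] 0.1348824068723626
plain [array([ 0.5201, -0.1666,  0.061 ]), array([ 0.5461, -0.2959,  0.061 ])] [ 0.5331 -0.2312  0.061 ]
[0.2445 0.4925 0.1746]
```

Estimates: the pulley's centre is at (0.5545,0.0205) with its axle at about 95°. The stand is at (0.545,0.248) with its axis at about 69°. I'll move above the pulley, turning about +0.545 rad.

```bash
python3 -m pendant '[[[1.94,-2.95,0],0.034],[[1.94,-2.95,0],0.034],[[1.94,-2.95,0],0.034],[[1.94,-2.95,0],0.034],[[1.94,-2.95,0],0.034],[[1.94,-2.95,0],0.034],[[1.94,-2.95,0],0.034],[[1.94,-2.95,0],0.034],[[1.94,-2.95,0],0.034],[[1.94,-2.95,0],0.034],[[1.94,-2.95,0],0.034],[[1.94,-2.95,0],0.034],[[1.94,-2.95,0],0.034],[[1.94,-2.95,0],0.034],[[1.94,-2.95,0],0.034],[[1.94,-2.95,0],0.034],[[0,0,0],0],[[0,0,0],0]]' 1 60
python3 - <<'E'
from h import *
c=shot("wrist","pics/w1.png");o=ctrl.get_obs()
print(o["ee_pos"],o["eef_rot"],o["qpos"],o["force"])
for p in((.5545,.0205,.111),o["ee_pos"],(.5489,.0876,.061),(.5595,-.0482,.061)):print(proj(c,p))
E
```

```text
time_s: 1.7
ee_pos: [0.5551, 0.0194, 0.1743]
eef_rot: [3.141, -0.001, -3.061]
force: [-0.1, 1.7, -0.4]
grip_width: 0.0941
grip_force: 0.0
[0.55468527 0.02053618 0.17449586] [ 3.14132582e+00 -9.37781452e-04 -3.05978231e+00] [-2.90676104e-02  3.12196849e-01  1.50605531e+00  1.66455955e-04
  1.32430205e+00 -1.68171484e+00] [-0.22504407  0.08798582  0.55820372]
[279.57478579 207.09646506]
[280.05492855 228.24053804]
[341.15259168 195.97105283]
[216.06756078 195.69444741]
```

View pics/w1.png

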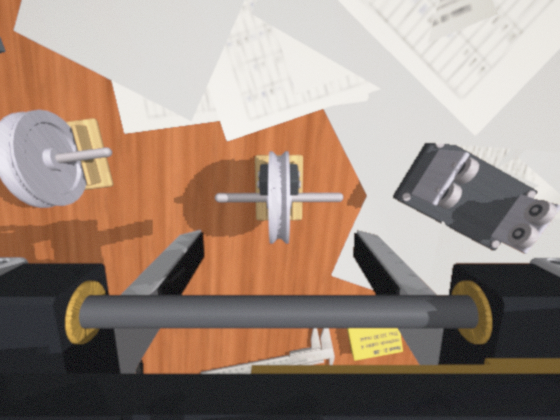

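The wrist view shows the axle from (218,197) to (342,197) and the rim centre at about (280,198). So yaw and y are good, and x is about 1–2 mm further out. I'll descend and grip.

```bash
python3 -m pendant '[[[0.1,0,-1.2],0],[[0,0,-1.2],0],[[0,0,-1.2],0],[[0,0,-1.2],0],[[0,0,-1.2],0],[[0,0,-1.15],0],[[0,0,-0.6],0],[[0,0,-0.4],0],[[0,0,0],0],[[0,0,0],0]]' 1 60
python3 -m pendant '[[[0,0,0],0],[[0,0,0],0],[[0,0,0],0],[[0,0,0],0],[[0,0,0],0],[[0,0,0],0],[[0,0,0],0],[[0,0,0],0],[[0,0,0],0],[[0,0,0],0],[[0,0,0],0],[[0,0,0],0]]' 0.1 60
```

```text
time_s: 2.58
ee_pos: [0.5561, 0.0208, 0.0937]
eef_rot: [-3.142, 0.0, -3.058]
force: [-0.4, -0.6, 0.5]
grip_width: 0.0942
grip_force: 0.0
time_s: 3.58
ee_pos: [0.556, 0.0206, 0.0934]
eef_rot: [-3.142, -0.0, -3.058]
force: [0.1, 1.4, -0.0]
grip_width: 0.0173
grip_force: 0.0
```

```bash
python3 -m pendant '[[[0,0,0],0],[[0,0,0],0],[[0,0,0],0],[[0,0,0],0]]' 0 60
python3 - <<'E'
from h import *
shot("wrist","pics/w2.png");s=shot("scene")["color"][130:250,220:380,::-1]
w=cv2.imread("pics/w2.png")
cv2.imwrite("pics/w2b.png",np.vstack([w[100:340],cv2.resize(s,(560,350))]))
E
```

```text
time_s: 3.92
ee_pos: [0.556, 0.0206, 0.0935]
eef_rot: [-3.142, 0.0, -3.058]
force: [-0.5, 0.2, 0.1]
grip_width: 0.0004
grip_force: 0.0
```

View pics/w2b.png

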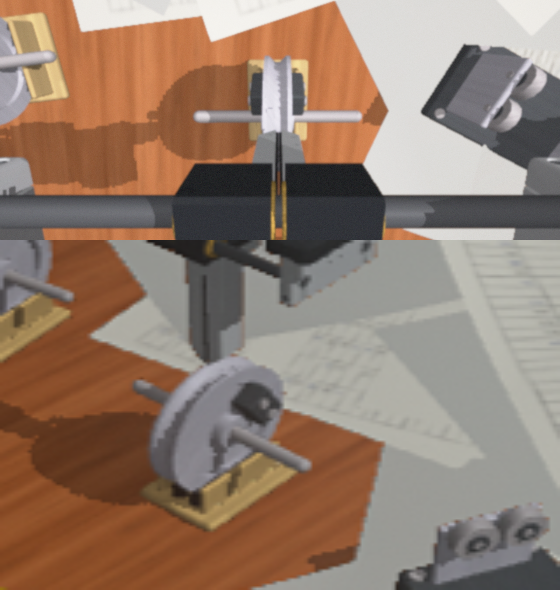

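Run:
```python
from h import *
s=shot("scene");w=shot("wrist");t=shot("top","pics/t2.png")
o=ctrl.get_obs();P=o["ee_pos"];print(P,o["qpos"])
a=proj(s,P);print("tcp scene",a,"in crop",(a[0]-220)*3.5,(a[1]-130)*350/120+240)
for p in(P,(.5555,.0205,.061),(.5555,.0205,.111)):
  a=proj(w,p);print("wrist crop",a[0],a[1]-100,"scene crop",(proj(s,p)-[220,130])*[3.5,2.917]+[0,240],"top",proj(t,p))
print(ray(w,280,210))
```

```text
[0.55594122 0.02063227 0.09342513] [-2.87416761e-02  3.93017860e-01  1.59441283e+00  8.44989014e-07
  1.15418872e+00 -1.68275273e+00]
tcp scene [281.5538076 180.9865096] in crop 215.43832659270274 388.710652994317
wrist crop 278.51989290964724 128.5942682097888 scene crop [215.43832659 388.7276485 ] top [275.87312684 219.30756337]
wrist crop 278.34400568956676 116.0113605093124 scene crop [216.63364902 422.99583496] top [276.03690799 222.1404753 ]
wrist crop 278.4185307155215 136.06418631510712 scene crop [215.38121618 368.82213215] top [275.89410417 218.01654081]
(array([0.48865695, 0.0146985 , 0.30235061]), array([ 0.24722309,  0.02703505, -0.96858136]))
```

Run:
```python
from h import *
w=cv2.imread("pics/w2.png");t=cv2.imread("pics/t2.png");s=shot("scene")["color"][:,:,::-1]
I=cv2.INTER_CUBIC
a=cv2.resize(w[140:290,205:355],(400,400),interpolation=I)
b=cv2.resize(s[135:215,240:320],(400,400),interpolation=I)
cv2.imwrite("pics/z3.png",np.hstack([a,b]))
```

```text
(no output)
```

View pics/z3.png

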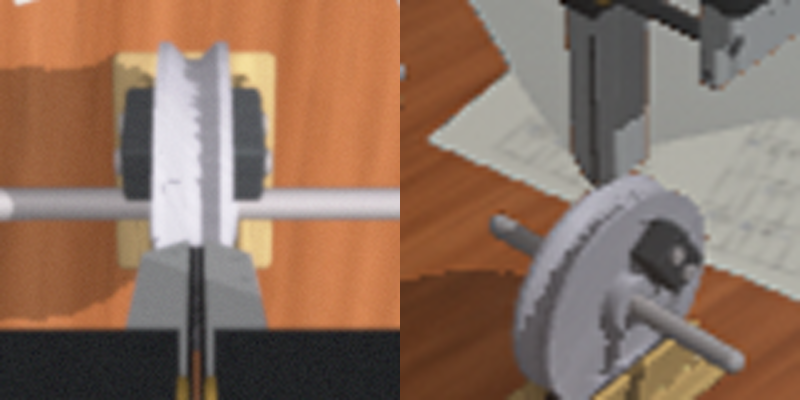

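The grip missed. The fingers closed with nothing between them, and their tips appear to be at or above the rim top. I'll rise and check the true tip height in the scene view.

```bash
python3 -m pendant '[[[0,0,1.5],0],[[0,0,1.5],0],[[0,0,1.5],0],[[0,0,0],0],[[0,0,0],0]]'
python3 - <<'E'
from h import *
s=shot("scene");w=shot("wrist");o=ctrl.get_obs();P=np.array(o["ee_pos"]);print(P)
I=cv2.INTER_CUBIC
a=cv2.resize(w["color"][140:290,205:355,::-1],(400,400),interpolation=I)
b=cv2.resize(s["color"][125:205,240:320,::-1],(400,400),interpolation=I)
for dz in(0,.01,.02,.03):
  q=(proj(s,P+[0,0,dz])-[240,125])*5;cv2.circle(b,tuple(int(v) for v in q),3,(0,0,255) if dz else (0,255,0),1);print(q)
  q=(proj(w,P+[0,0,dz])-[205,140])*400/150;cv2.circle(a,tuple(int(v) for v in q),3,(0,0,255) if dz else (0,255,0),1)
cv2.imwrite("pics/z4.png",np.hstack([a,b]))
E
```

```text
time_s: 4.63
ee_pos: [0.5562, 0.0206, 0.1386]
eef_rot: [-3.142, 0.001, -3.058]
force: [-0.5, -0.1, -0.3]
grip_width: 0.0005
grip_force: 0.0
[0.55554415 0.02061586 0.13737771]
[206.80482337 193.9197864 ]
[206.4139343  173.58216644]
[206.01649534 152.90376139]
[205.61234047 131.87593341]
```

View pics/z4.png

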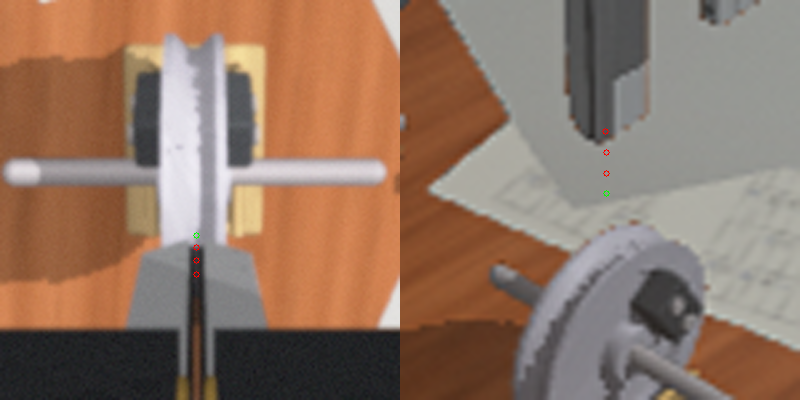

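The scene shows the real fingertips about 26 mm above the reported TCP (tip near row 138, reported TCP near row 194), which fits the miss. I'll open, descend to a reported z of about 0.067 (true tip about 0.093), and grip.

```bash
python3 -m pendant '[[[0,0,0],0],[[0,0,0],0],[[0,0,0],0],[[0,0,0],0],[[0,0,0],0],[[0,0,0],0],[[0,0,-1.2],0],[[0,0,-1.2],0],[[0,0,-1.2],0],[[0,0,-1.2],0],[[0,0,-1.0],0],[[0,0,-0.6],0],[[0,0,-0.4],0],[[0,0,-0.3],0],[[0,0,-0.2],0],[[0,0,0],0]]' 0.65 60
python3 -m pendant '[[[0,0,0],0],[[0,0,0],0],[[0,0,0],0],[[0,0,0],0],[[0,0,0],0],[[0,0,0],0],[[0,0,0],0],[[0,0,0],0],[[0,0,0],0],[[0,0,0],0]]' 0 60
```

```text
time_s: 6.07
ee_pos: [0.556, 0.0206, 0.0654]
eef_rot: [-3.142, 0.0, -3.058]
force: [0.5, -0.4, 0.4]
grip_width: 0.0612
grip_force: 0.0
time_s: 6.9
ee_pos: [0.556, 0.0207, 0.0655]
eef_rot: [3.141, 0.0, -3.058]
force: [0.3, 1.2, 0.0]
grip_width: 0.0198
grip_force: 60.0
```

The grip is good: 19.8 mm opening at 60 N. I'll lift 9 cm and carry it over the stand.

```bash
python3 -m pendant '[[[0,0,0.6],0],[[0,0,1.2],0],[[0,0,1.5],0],[[0,0,1.5],0],[[0,0,1.5],0],[[0,0,1.5],0],[[0,0,1.2],0],[[0,0,0],0]]' 0 60
python3 -m pendant '[[[-0.09,0.8,0],-0.0375],[[-0.09,1.7,0],-0.0375],[[-0.09,2.1,0],-0.0375],[[-0.09,2.1,0],-0.0375],[[-0.09,2.1,0],-0.0375],[[-0.09,2.1,0],-0.0375],[[-0.09,2.1,0],-0.0375],[[-0.09,2.1,0],-0.0375],[[-0.09,2.1,0],-0.0375],[[-0.09,2.1,0],-0.0375],[[-0.09,2.1,0],-0.0375],[[-0.09,1.3,0],-0.0375],[[0,0,0],0],[[0,0,0],0],[[0,0,0],0],[[0,0,0],0]]' 0 60
python3 - <<'E'
from h import *
s=shot("scene","pics/s5.png");w=shot("wrist","pics/w5.png");t=shot("top","pics/t5.png")
I=cv2.INTER_CUBIC
a=cv2.resize(cv2.imread("pics/s5.png")[190:310,320:420],(400,480),interpolation=I)
b=cv2.resize(cv2.imread("pics/w5.png")[100:280,180:380],(400,360),interpolation=I)
c=cv2.resize(cv2.imread("pics/t5.png")[195:275,120:220],(300,240),interpolation=I)
M=np.zeros((600,800,3),np.uint8);M[:480,:400]=a;M[:360,400:]=b;M[360:,400:700]=c
cv2.imwrite("pics/z5.png",M)
E
```

```text
time_s: 7.57
ee_pos: [0.557, 0.0206, 0.1588]
eef_rot: [-3.141, 0.004, -3.058]
force: [0.7, 0.0, -2.8]
grip_width: 0.0194
grip_force: 60.0
time_s: 8.9
ee_pos: [0.5453, 0.2468, 0.1554]
eef_rot: [-3.141, -0.0, 2.775]
force: [0.4, -0.2, -3.3]
grip_width: 0.0192
grip_force: 60.0
```

View pics/z5.png

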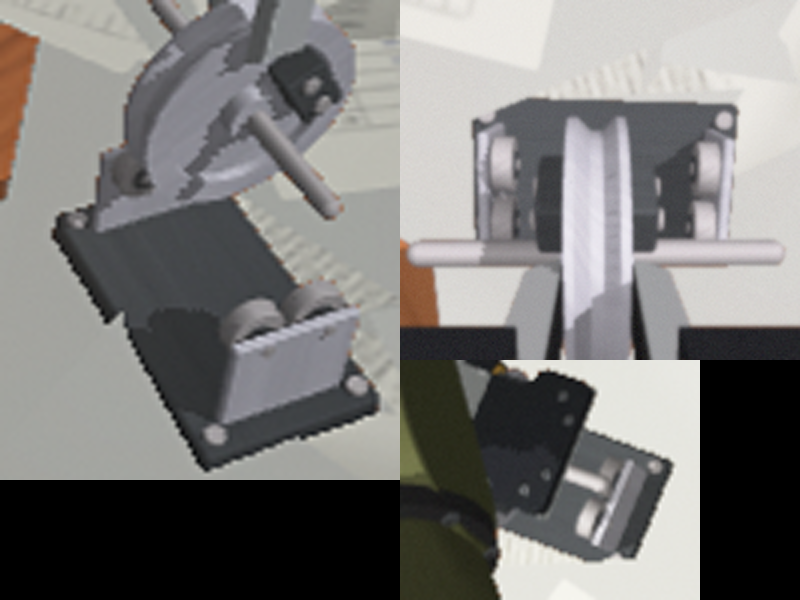

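The axle is held level with the block still up and to one side. In the wrist view it lies from (410,253) to (783,251). The rollers sit at columns 505 and 706 and the base bolts at (486,117) and (724,120). Next I'll compute the correction.

Run:
```python
from h import *
np.set_printoptions(precision=4,suppress=True)
w=shot("wrist");s=shot("scene")
f=lambda x,y,z:plane(w,180+(x-400)/2-.25,100+y/2-.25,z)
def rep(n,a,b):
  d=a-b;print(n,a,b,"mid",(a+b)/2,"len",np.linalg.norm(d),"ang",np.degrees(np.arctan2(d[1],d[0]))%180)
ee=ctrl.get_obs()["ee_pos"];za=.061+ee[2]-.0655;print(ee,za)
rep("axle",f(412,252.5,za),f(781,251,za))
rep("rim",f(566,252,za),f(631,252,za))
rep("bolts",f(487,117,.022),f(724,120,.022))
# rollers: far(-x) one centre + near one, silhouettes at axis z=.066
for x in((505,706),):
  rep("roll far",f(x[0],165,.066),f(x[1],165,.066));rep("roll near",f(x[0],221,.066),f(x[1],222,.066))
g=lambda x,y,z:plane(s,320+x/4,190+y/4,z)
zb=.02
rep("scene base long",g(205,464,.018),g(55,225,.018));rep("scene short",g(205,464,.018),g(380,402,.018))
rep("scene bolts",g(215,434,.022),g(75,219,.022));rep("scene bolts2",g(357,383,.022),g(215,434,.022))
rep("rod end scene",g(333,210,za),g(250,105,za))
```

```text
[0.5453 0.2473 0.1555] 0.1510137227577949
axle [0.5202 0.1835 0.151 ] [0.5687 0.3109 0.151 ] mid [0.5445 0.2472 0.151 ] len 0.13629672953593006 ang 69.16610052568663
rim [0.5405 0.2367 0.151 ] [0.5491 0.2591 0.151 ] mid [0.5448 0.2479 0.151 ] len 0.024011305561072754 ang 68.9225883386187
bolts [0.4861 0.2038 0.022 ] [0.5355 0.3276 0.022 ] mid [0.5108 0.2657 0.022 ] len 0.13323214825234794 ang 68.21561948994004
roll far [0.5106 0.2114 0.066 ] [0.5466 0.305  0.066 ] mid [0.5286 0.2582 0.066 ] len 0.10026881976958345 ang 68.93056678747578
roll near [0.5371 0.2001 0.066 ] [0.5745 0.2956 0.066 ] mid [0.5558 0.2478 0.066 ] len 0.10255803229781649 ang 68.63109618275257
scene base long [0.6144 0.3064 0.018 ] [0.5585 0.171  0.018 ] mid [0.5865 0.2387 0.018 ] len 0.14645622318283721 ang 67.55647712919665
scene short [0.6144 0.3064 0.018 ] [0.533  0.3403 0.018 ] mid [0.5737 0.3233 0.018 ] len 0.088163637805736 ang 157.38236329239396
scene bolts [0.6016 0.3012 0.022 ] [0.5514 0.1774 0.022 ] mid [0.5765 0.2393 0.022 ] len 0.1336893358643888 ang 67.92140856732436
scene bolts2 [0.5347 0.3285 0.022 ] [0.6016 0.3012 0.022 ] mid [0.5682 0.3149 0.022 ] len 0.07227382304925478 ang 157.86270431990914
rod end scene [0.5688 0.3115 0.151 ] [0.5449 0.254  0.151 ] mid [0.5568 0.2828 0.151 ] len 0.06228813497299312 ang 67.40465523880519
```

Both cameras put the stand centre at (0.5435,0.2525) with its axis at about 68.3°. The pulley centre is at (0.5447,0.2475) with its axle at about 69.1°. I'll shift (-0.14, +0.5) cm, turn -0.014 and descend to just above the rollers.

```bash
python3 -m pendant '[[[-0.07,0.25,0],-0.007],[[-0.07,0.25,0],-0.007],[[0,0,-0.7],0],[[0,0,-0.9],0],[[0,0,-0.9],0],[[0,0,-0.9],0],[[0,0,-0.9],0],[[0,0,-0.7],0],[[0,0,-0.5],0],[[0,0,0],0],[[0,0,0],0],[[0,0,0],0]]' 0 60
python3 - <<'E'
from h import *
s=shot("scene","pics/s6.png");w=shot("wrist","pics/w6.png")
I=cv2.INTER_CUBIC
a=cv2.resize(cv2.imread("pics/s6.png")[200:310,320:420],(400,440),interpolation=I)
b=cv2.resize(cv2.imread("pics/w6.png")[100:280,180:380],(400,360),interpolation=I)
M=np.zeros((440,800,3),np.uint8);M[:440,:400]=a;M[:360,400:]=b
cv2.imwrite("pics/z6.png",M)
E
```

```text
time_s: 10.15
ee_pos: [0.544, 0.2527, 0.1009]
eef_rot: [3.141, 0.001, 2.761]
force: [0.8, -0.2, -3.2]
grip_width: 0.0195
grip_force: 60.0
```

View pics/z6.png

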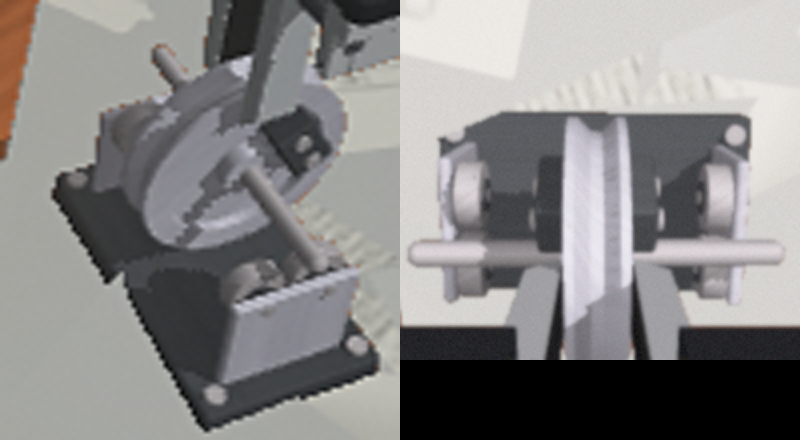

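Run:
```python
from h import *
np.set_printoptions(precision=4,suppress=True)
w=shot("wrist");s=shot("scene")
f=lambda x,y,z:plane(w,180+(x-400)/2-.25,100+y/2-.25,z)
ee=ctrl.get_obs()["ee_pos"];za=.061+ee[2]-.0655
ax=[f(412,252.5,za),f(781,251.5,za)];am=(ax[0]+ax[1])/2
u=np.array([.37,.929,0]);n=np.array([.929,-.37,0])
rim=(f(566,252,za)+f(631,252,za))/2
print("za",za,"axle",am,"rim",rim)
rs={"far":[f(470,195.5,.066),f(717,197,.066)],"bolts":[f(455,133,.022),f(735,134,.022)],"upr":[f(447,297,.06),f(737,301,.06)]}
for k,(a,b) in rs.items():
  m=(a+b)/2;d=b-a;print(k,m,np.linalg.norm(d),np.degrees(np.arctan2(d[1],d[0])),"along",u@(m-rim),"across",n@(m-am))
g=lambda x,y,z:plane(s,320+x/4,200+y/4,z)
e=[g(163,52,za),g(318,262,za)];m=(e[0]+e[1])/2
b=[g(215,394,.022),g(76,179,.022),g(357,344,.022)];bm=b[1]+(b[2]-b[1])/2
print("scene axle",e,m,"stand",bm,"along",u@(bm-m),"across",n@(bm-m))
```

```text
za 0.09633225413958271 axle [0.5433 0.2529 0.0963] rim [0.5436 0.2536 0.0963]
far [0.5294 0.2572 0.066 ] 0.10195194856270505 67.79111340055194 along -0.0018914295532237674 across -0.014563533169699452
bolts [0.51   0.2656 0.022 ] 0.1330830527284707 67.95221536798256 along -0.0012810316555404314 across -0.03561192771172836
upr [0.5733 0.2389 0.06  ] 0.1279177594786549 67.2877070008449 along -0.0026937557087888175 across 0.033055116390524227
scene axle [array([0.5165, 0.1932, 0.0963]), array([0.5676, 0.3152, 0.0963])] [0.542  0.2542 0.0963] stand [0.5431 0.2532 0.022 ] along -0.0005071830942281864 across 0.001349077452200494
```

Across the stand it's aligned to within 0.5 mm, and along it's about 1.3 mm off. I'll correct that and lower to seat.

```bash
python3 -m pendant '[[[-0.05,-0.12,0],-0.005],[[0,0,-0.5],0],[[0,0,-0.5],0],[[0,0,-0.3],0],[[0,0,-0.2],0],[[0,0,-0.1],0],[[0,0,-0.1],0],[[0,0,0],0],[[0,0,0],0],[[0,0,0],0]]' 0 60
```

```text
time_s: 11.18
ee_pos: [0.5433, 0.2515, 0.0836]
eef_rot: [3.141, 0.0, 2.756]
force: [0.4, 0.1, -3.3]
grip_width: 0.0193
grip_force: 60.0
```

```bash
python3 -m pendant '[[[0,0,-0.1],0],[[0,0,0],0],[[0,0,0],0],[[0,0,0],0]]' 0 60
```

```text
time_s: 11.52
ee_pos: [0.5435, 0.2514, 0.0826]
eef_rot: [3.141, 0.0, 2.756]
force: [1.5, -0.7, -2.6]
grip_width: 0.0197
grip_force: 60.0
```

```bash
python3 -m pendant '[[[0,0,-0.1],0],[[0,0,0],0],[[0,0,0],0],[[0,0,0],0]]' 0 60
```

```text
time_s: 11.85
ee_pos: [0.5435, 0.2514, 0.0819]
eef_rot: [3.141, 0.001, 2.756]
force: [-1.4, -2.8, 5.1]
grip_width: 0.0193
grip_force: 60.0
```

It's seated, with the force now upward. I'll release and rise clear.

```bash
python3 -m pendant '[[[0,0,0],0],[[0,0,0],0],[[0,0,0],0],[[0,0,0],0],[[0,0,0],0],[[0,0,1],0],[[0,0,1.5],0],[[0,0,1.5],0],[[0,0,1.5],0],[[0,0,1.5],0],[[0,0,1.5],0],[[-2,0,1],0],[[-3,0,0],0],[[-3,0,0],0],[[-3,0,0],0],[[-3,0,0],0],[[0,0,0],0],[[0,0,0],0]]' 0.65 60
for i in 1 2 3 4; do python3 -m pendant '[[[0,0,0],0],[[0,0,0],0],[[0,0,0],0],[[0,0,0],0],[[0,0,0],0],[[0,0,0],0],[[0,0,0],0],[[0,0,0],0],[[0,0,0],0],[[0,0,0],0],[[0,0,0],0],[[0,0,0],0],[[0,0,0],0],[[0,0,0],0],[[0,0,0],0],[[0,0,0],0],[[0,0,0],0],[[0,0,0],0],[[0,0,0],0],[[0,0,0],0]]' | grep time; done
python3 - <<'E'
from h import *
f=lambda:shot("scene")["color"][:,:,::-1].copy()
a=f();b=f();w=shot("top")["color"][:,:,::-1]
d=cv2.absdiff(a,b)[200:310,320:420];print(d.max(),d.mean())
cv2.imwrite("pics/s7.png",a)
I=cv2.INTER_CUBIC
M=np.zeros((440,800,3),np.uint8);M[:,:400]=cv2.resize(a[200:310,320:420],(400,440),interpolation=I);M[:352,400:]=cv2.resize(w[190:278,120:220],(400,352),interpolation=I)
cv2.imwrite("pics/z7.png",M)
E
```

```text
time_s: 13.35
ee_pos: [0.4028, 0.2517, 0.1777]
eef_rot: [3.14, 0.001, 2.757]
force: [0.8, 0.3, 0.6]
grip_width: 0.0611
grip_force: 0.0
time_s: 15.02
time_s: 16.68
time_s: 18.35
time_s: 20.02
4 0.6595757575757576
```

View pics/z7.png

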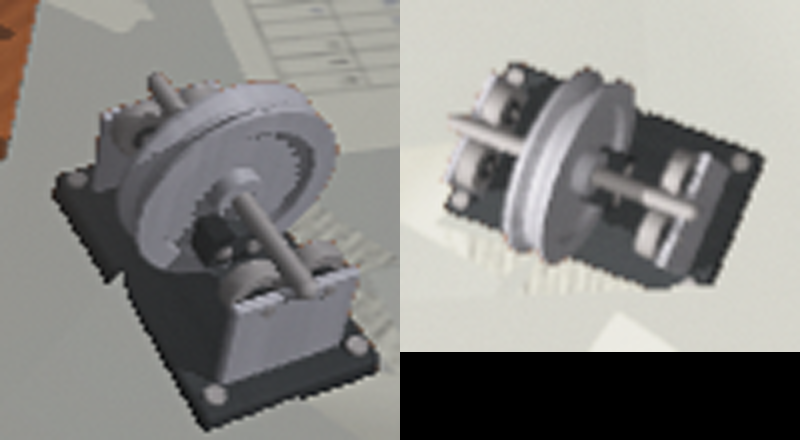

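The pulley is seated between both roller pairs with the block below the hub. I'll wait a little longer and check it's at rest.

```bash
for i in 1 2; do python3 -m pendant '[[[0,0,0],0],[[0,0,0],0],[[0,0,0],0],[[0,0,0],0],[[0,0,0],0],[[0,0,0],0],[[0,0,0],0],[[0,0,0],0],[[0,0,0],0],[[0,0,0],0],[[0,0,0],0],[[0,0,0],0],[[0,0,0],0],[[0,0,0],0],[[0,0,0],0],[[0,0,0],0],[[0,0,0],0],[[0,0,0],0],[[0,0,0],0],[[0,0,0],0]]' | grep time
python3 - <<'E'
from h import *
c=shot("scene");a=c["color"][:,:,::-1].copy();p=cv2.imread("pics/s7.png")
d=cv2.absdiff(a,p)[200:310,320:420];print(d.max(),d.mean())
cv2.imwrite("pics/s7.png",a)
u=np.array([.37,.929,0]);q=np.array([.5435,.2525,.078])+u*.02
print((proj(c,q-[0,0,.025])-[320,200])*4, "measured block ~ (213,238)", "axle end",(proj(c,q+u*.05)-[320,200])*4)
E
done
```

```text
time_s: 21.83
4 0.6601818181818182
[240.33944472 246.18483079] measured block ~ (213,238) axle end [312.38572719 295.13301434]
time_s: 23.55
4 0.6588787878787878
[240.33944472 246.18483079] measured block ~ (213,238) axle end [312.38572719 295.13301434]
```

```bash
python3 -c "
from station import ctrl
print(ctrl.hand_in())"
```

```text
the job is handed in; nothing more can be done
None
```

The lopsided pulley is on the roller stand, midway between the roller pairs; it rolled by itself, came to rest with its block hanging down, the plain pulley was left alone, and the job was handed in at about 23.6 s.

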